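# Lift the dovetailed key block out of a dry-fitted joint and lay it in the sanding cradle

### The arm

A 6-joint arm with a two-finger parallel gripper is mounted at the origin on a cart in front of the work surface, level with it; the furniture and walls round the work are solid. World frame = base frame: x ahead of the robot, y to its left, z up, the work surface at z = 0. Lengths are in m, angles in rad, forces in N, time in s.
With the tool pointing down it reaches from about 0.3 to 1 m from the base axis. Payload 5.1 kg.
Tool frame: the origin (TCP) lies between the finger pads; the fingertips stand 8 mm ahead of it and the grasp point (between the pads) lies 11 mm behind it (env.tip_reach is the distance from the TCP to the fingertips, in m); z points along the fingers, y is the line along which they close (so a half turn about z gives the same grasp; the last joint's range is limited). The gripper opens to 95 mm and grips with 3 to 60 N. Pads are 20 mm wide; open, the fingers measure 119 mm over their backs; the gripper's body (75 mm by 180 mm) begins 59 mm behind the grasp point.
Start: joints at [1.264, 0.124, 1.65, -0, 1.367, -0.083], TCP at [0.144, 0.634, 0.223] pointing down, gripper open.
Joint ranges: [-2.61, 2.61], [-1.02, 2.33], [0.03, 2.71], [-1.35, 4.49], [0.32, 2.68], [-2.91, 2.91]. Speed limits (rad/s): [2.57, 2.57, 3.14, 3.14, 3.14, 3.14].

### API

Orientations are given as a unit quaternion [w, x, y, z].
In Python, from station import get_obs, eyes, workorder, env gives the robot as it stands.
- The arm moves only by the tool drive_tool, never from a script. Its argument "rows" is a list of rows, each an object of numbers: "jaw": the gripper's target within -1 to 1 (shut at 1, half-way at 0, fully open at -1); "dx", "dy", "dz": the shift along the world's x, y, z in units of 200 mm (1.0 is 200 mm); "ax", "ay", "az": the turn, a rotation vector about the world's x, y, z in units of 45 degrees (1.0 is 45 degrees). A call has 1 to 20 rows; each row shifts and turns the commanded pose from where the row before left it; what a row does not reach is not made up. A row lasts 1/10 s, in which the tool goes at most 50 mm and 8.59 degrees, less where a joint would pass 70% of its speed; a pose out of reach is approached as far as the arm can. A call with a number of a shift or a turn outside -1 to 1 is refused whole. A call with a gripper value outside its range is refused whole. The fingers move at their own pace and stop on an object; "newtons" is the grip in N (left out, the last holds). Time passes only in rows, so rows that do not move let the fingers close. It gives the time, the measured TCP pose, the force, the opening and the grip force at its end, in the units of the state.
- get_obs(): the state, without advancing time (a new reading comes with each control period).
- eyes.snapshot(name): name is "side" or "top"; returns the picture (400x640x3 uint8, blue, green, red); there is no depth.
- eyes.calibration(name): a dict with "fx", "fy", "cx", "cy" (pixels), "world_from_camera" (4x4, takes a point from camera to world coordinates). Camera axes: x right, y up, looking along -z (the intrinsics and any distortion apply to the point x, -y, -z); pixel columns grow to the right and rows downward; lengths in m; the calibration is good to about 2 mm. A picture is of the moment at which its call begins. calibration takes no time and is no camera call.
- workorder.close_job(): hands the job in; it is judged then, once.
The state is a dict: "t": time; "qpos": joint angles; "qd": joint speeds; "effort": joint torques, N m; "eef_pos": TCP position; "tcp_rot": TCP orientation; "wrist_force": force on the tool from outside, world axes, zero at the start; "ft_torque": the same for the moment, N m; "opening": opening from 0.0 (shut) to 1.0 (fully open); "grasp_force": force on a finger pad.
Only numpy, scipy, OpenCV 4.12 (cv2) and the standard library are available. Lean on these libraries where they do the work, as an engineer would, in place of code of your own. Each camera call takes 0.05 s, during which the arm holds its last target. There are 200 camera calls.

### The job

Take the loose offcut off the dry-fitted joint and lay it flat on the bare bench, then lift the middle block, the one with a dovetail on each end, straight up out from between its two neighbours without shifting them. Stand the block on the bench, take it again by its two dovetail ends, and lower it gently into the sanding cradle so that it sits flat on the cradle's floor, centred between the cheeks and along their length. Drop nothing, and leave the glue bottle, glue pot, tape measure, tape roll and pliers where they are.

Things in the scene. Friction and masses are not known exactly. Their poses are not given: they have to be found in the camera images.
- key_center (a point): Centre of the key block, light wood, the middle of three pieces in a row: body 40 (x) x 44 (y) x 40 mm high, and on each x end a dovetail 15 mm long (18 mm wide at the neck, 28 at its end face), so 70 mm overall along x, alike both ways round; 0.07 kg. In the joint its top is flush with its neighbours, play 1.5 mm all round, and only its two y faces can be reached. z up.
- rail_a_center (a point): Centre of the neighbour at the key block's +x end: a loose light wood rail 90 mm along x, 44 mm along y, 40 mm high, with an upright dovetail socket that holds the key's tail; about 0.13 kg. Must stay where it is (within 15 mm).
- rail_b_center (a point): Centre of the neighbour at the key block's -x end, the mirror image of the other rail. Must stay where it is (within 15 mm).
- carrier_board: Fixed plywood board under the joint, 230 mm along its x (the direction of the row) by 80 mm along y, 10 mm thick; origin at the centre of its underside, on the bench. The row, 223 mm long and 44 mm wide, stands on its middle, so the joint's top is 50 mm above the bench.
- cover_center (a point): Centre of the loose wooden offcut that lies flat across the top of the joint, over the key block, at any angle: 40 mm along its x, 120 mm along its y, 22 mm thick (z), about 0.07 kg. Its final place is flat on the bare bench, anywhere (centre 11 mm above it).
- sanding_cradle: Fixed plywood cradle, origin at the centre of its underside on the bench. Base 124 (x) x 98 mm (y), 15 mm thick. On it two cheeks along x, 90 mm long, 20 thick, inner faces 50 mm apart, tops 61 mm above the bench; the top 10 mm of the inner faces splay to a mouth 62 mm wide. The channel is open at both x ends. The key block belongs in it with its x along the channel, the same way up.
- cradle_seat (a point): Where the centre of the key block belongs: on the middle of the cradle, half-way along the channel, 35 mm above the bench (20 mm above the cradle's floor). x along the channel.
- glue_bottle: Bystander: green squeeze bottle, 60 mm across, 189 mm high, origin at the centre of its foot. Leave it.
- tape_measure: Bystander: yellow pocket tape measure, 66 mm along x, 84 mm along y, 44 mm high, origin under its centre. Leave it.
- tape_roll: Bystander: roll of masking tape lying flat, 96 mm across, 24 mm high, origin under its centre. Leave it.
- glue_pot: Bystander: white pot with a brush, 175 mm high, all of it within 60 mm of the vertical through its origin (at its foot). Leave it.
- pliers: Bystander: red-handled pliers lying flat, 49 mm along x, 162 mm along y, 13 mm high, origin under the centre. Leave them.
- power_strip: Fixed bystander at the back left: white socket strip lying flat, 55 mm along x, 270 mm along y, 48 mm high, origin under its centre; its thin white cord runs on from its -y end along the bench for some 0.1 m and over the back edge.
Not all that is in view belongs to the job. Leave any pink, purple or turquoise look-alike of the part that bears key_center alone.

How it is judged:
By the outcome, as a careful person would: the job done as asked, in the order asked, and still so for the second after the job is handed in, with the robot touching nothing.
It also fails if it takes over 72 s, if anything falls off the work surface, if the arm or the gripper's body presses on something with over 40 N, if the wrist force passes 120 N, or if a joint passes its speed limit or range.

## Working session

There is one attempt and no reset: what is moved stays moved. The work goes in short steps, Python scripts to look and compute and a tool call to move; the robot and the scene stay as the last step left them, time stands still between calls to the robot, and variables do not carry over. Pictures are saved under pics/ and viewed, at most 10 in all, crops included, and the job is handed in when it is done.

Besides the shell and the picture viewer there is one more tool, called after ">>>" as name([rows], argument=value, ...), one row to a line, values as JSON. drive_tool: Moves the arm, as the interface text tells. Its arguments: {"type":"object","properties":{"rows":{"type":"array","items":{"type":"object","properties":{"jaw":{"type":"number"},"dx":{"type":"number","minimum":-1,"maximum":1},"dy":{"type":"number","minimum":-1,"maximum":1},"dz":{"type":"number","minimum":-1,"maximum":1},"ax":{"type":"number","minimum":-1,"maximum":1},"ay":{"type":"number","minimum":-1,"maximum":1},"az":{"type":"number","minimum":-1,"maximum":1}}}},"newtons":{"type":"number"}},"required":["rows"]}

```bash
ls; mkdir -p pics
cat > h.py <<'E'
import numpy as np, cv2
from station import get_obs, eyes, workorder, env
def ray(name,u,v):
    c=eyes.calibration(name); T=np.array(c["world_from_camera"])
    p=np.array([(u-c["cx"])/c["fx"],-(v-c["cy"])/c["fy"],-1.])
    return T[:3,3],T[:3,:3]@p
def px(name,u,v,z):
    o,d=ray(name,u,v); return o+d*(z-o[2])/d[2]
def proj(name,P):
    c=eyes.calibration(name); T=np.array(c["world_from_camera"])
    p=T[:3,:3].T@(np.array(P)-T[:3,3]); return np.array([c["cx"]+c["fx"]*p[0]/-p[2], c["cy"]-c["fy"]*p[1]/-p[2]])
E
python3 - <<'E'
from h import *
for n in("side","top"):
    im=eyes.snapshot(n); cv2.imwrite(f"pics/{n}0.png",im); c=eyes.calibration(n); print({k:np.round(v,3) if not isinstance(v,str) else v for k,v in c.items()})
print(get_obs(), env.tip_reach)
E
```

```text
pics
{'fx': np.float64(454.622), 'fy': np.float64(454.622), 'cx': np.float64(324.733), 'cy': np.float64(199.603), 'world_from_camera': array([[ 0.81 ,  0.28 , -0.515, -0.06 ],
       [-0.586,  0.398, -0.706, -0.849],
       [ 0.007,  0.874,  0.486,  0.639],
       [ 0.   ,  0.   ,  0.   ,  1.   ]])}
{'fx': np.float64(393.476), 'fy': np.float64(393.476), 'cx': np.float64(313.469), 'cy': np.float64(198.968), 'world_from_camera': array([[ 0.002,  0.992, -0.127,  0.434],
       [-1.   ,  0.003,  0.014,  0.028],
       [ 0.014,  0.127,  0.992,  1.171],
       [ 0.   ,  0.   ,  0.   ,  1.   ]])}
{'t': 0.1, 'qpos': array([ 1.26437478e+00,  1.24476578e-01,  1.65151201e+00, -9.01975742e-06,
        1.36750841e+00, -8.26276385e-02]), 'qd': array([ 0.00162198, -0.00183122, -0.00301172,  0.00133566,  0.0009846 ,
        0.0007463 ]), 'effort': array([ 2.19673761e-04, -4.18874609e+01, -3.61101329e+01,  7.76712550e-02,
        4.60063666e-02, -3.76469757e-05]), 'eef_pos': array([0.14413402, 0.63324506, 0.22150124]), 'tcp_rot': array([-1.79722337e-04,  1.11662633e-01,  9.93745717e-01, -9.35068544e-04]), 'wrist_force': array([ 0.33652296, -0.42856581,  0.04944429]), 'ft_torque': array([-0.01491018,  0.01227041, -0.02717748]), 'grasp_force': 0.0, 'opening': 1.0021230912035435} 0.008
```

View pics/top0.png

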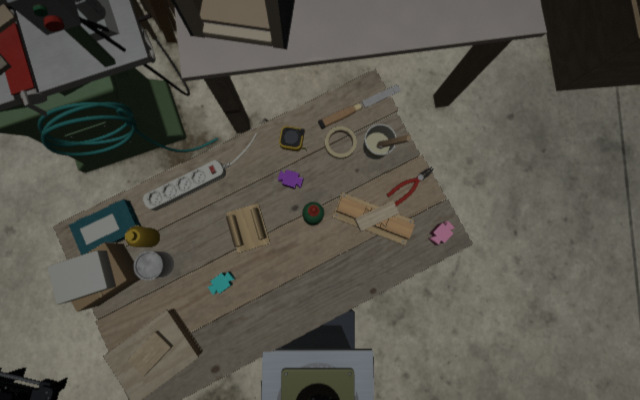

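View pics/side0.png

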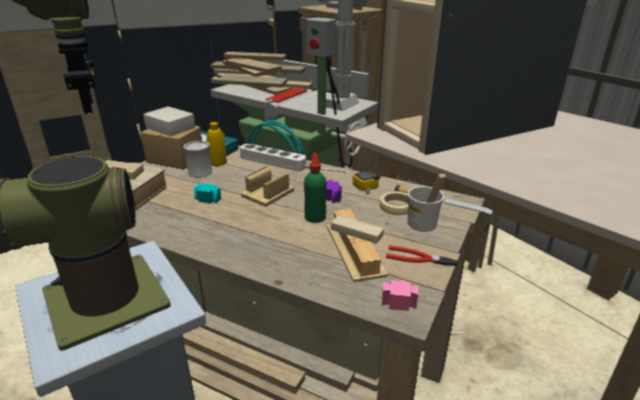

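```bash
cat >> h.py <<'E'
def comp(fn,crops,w=100,h=75,s=4):
    ims={n:eyes.snapshot(n) for n in {c[0] for c in crops}}
    t=[]
    for n,u,v in crops:
        a=cv2.resize(ims[n][v:v+h,u:u+w],None,fx=s,fy=s,interpolation=cv2.INTER_CUBIC)
        a=cv2.convertScaleAbs(a,alpha=1.5)
        for k in range(0,w,10): cv2.line(a,(k*s,0),(k*s,6 if (u+k)%50 else 14),(0,255,255),1)
        for k in range(0,h,10): cv2.line(a,(0,k*s),(6,k*s),(0,255,255),1)
        t.append(a)
    rows=[np.hstack(t[i:i+2]) for i in range(0,len(t),2)]
    cv2.imwrite("pics/"+fn,np.vstack(rows))
E
python3 -c "
from h import *
comp('c1.png',[('top',328,180),('top',200,190),('side',310,206),('side',220,150)])"
```

```text
(no output)
```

View pics/c1.png

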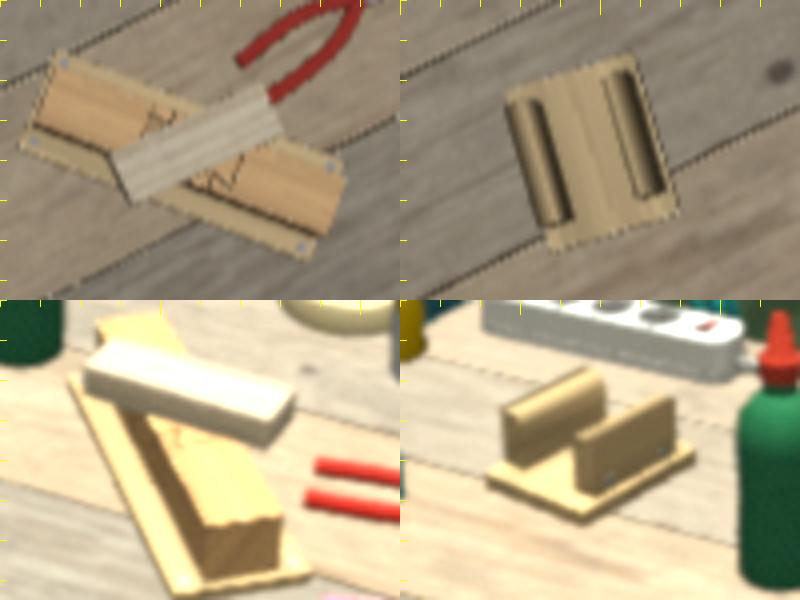

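```bash
cat >> h.py <<'E'
from scipy.optimize import least_squares
def fit(obs,hx,hy,z,x0):
    # obs: (cam,u,v,sx,sy[,z]) ; corner signs
    def pts(p):
        c,s=np.cos(p[2]),np.sin(p[2])
        return [proj(o[0],[p[0]+c*o[3]*hx-s*o[4]*hy,p[1]+s*o[3]*hx+c*o[4]*hy,z]) for o in obs]
    f=lambda p:np.ravel([q-np.array(o[1:3]) for q,o in zip(pts(p),obs)])
    r=least_squares(f,x0,x_scale=[.01,.01,.1],loss='soft_l1'); return r.x,r.fun.reshape(-1,2).round(1).tolist()
E
cat > m.py <<'E'
from h import *
A=lambda X,Y:(328+X/4,180+Y/4); B=lambda X,Y:(200+(X-400)/4,190+Y/4)
C=lambda X,Y:(310+X/4,206+(Y-300)/4); D=lambda X,Y:(220+(X-400)/4,150+(Y-300)/4)
for w in [[('top',*A(60,50)),('top',*A(22,147)),('top',*A(308,260)),('top',*A(346,158)),('side',*C(175,597)),('side',*C(310,573)),('side',*C(68,378))]]:
    for o in w: print(o[0],px(*o,.01).round(4))
# board x dir: image right-down in top = -y,-x
print(fit([('top',*A(60,50),-1,1),('top',*A(22,147),-1,-1),('top',*A(308,260),1,-1),('top',*A(346,158),1,1),('side',*C(175,597),1,-1),('side',*C(310,573),1,1),('side',*C(68,378),-1,-1)],.115,.04,.01,[.4,-.1,-1.9]))
print(fit([('top',*A(112,152),-1,1),('top',*A(130,200),1,1),('top',*A(266,84),-1,-1),('top',*A(286,130),1,-1),('side',*C(83,372),1,1),('side',*C(110,340),-1,1),('side',*C(295,390),-1,-1),('side',*C(265,430),1,-1)],-.02,.06,.072,[.4,-.1,.4]) )
print(fit([('top',*B(505,95),1,1),('top',*B(632,53),1,-1),('top',*B(680,212),-1,-1),('top',*B(550,250),-1,1),('side',*D(487,478),-1,1),('side',*D(583,517),-1,-1),('side',*D(695,450),1,-1)],.062,.049,.015,[.4,.2,.3]))
E
python3 m.py
```

```text
top [ 0.6033 -0.0764  0.01  ]
top [ 0.5307 -0.0477  0.01  ]
top [ 0.448  -0.2578  0.01  ]
top [ 0.5232 -0.2882  0.01  ]
side [ 0.4483 -0.2616  0.01  ]
side [ 0.522  -0.2886  0.01  ]
side [ 0.5312 -0.05    0.01  ]
(array([ 0.52679083, -0.16814834, -1.94167871]), [[-0.3, -0.8], [-0.4, -0.2], [1.0, 0.1], [0.6, 0.3], [-0.4, -0.1], [0.5, 0.2], [-0.8, -0.6]])
(array([ 0.52891026, -0.16897527,  0.42140351]), [[-0.3, -0.1], [1.2, 0.9], [-0.3, -0.4], [0.9, 1.0], [-0.8, -1.4], [0.5, -0.9], [0.0, 0.3], [0.4, -1.4]])
(array([0.49754459, 0.20199281, 0.31669577]), [[0.1, -1.0], [0.3, -0.7], [0.8, -0.3], [1.0, 0.7], [-1.9, -1.2], [-0.7, -1.0], [-0.3, -0.7]])
```

Run:
```python
from h import *
for n,c,u,v,z in [('bottlecap','top',313,212,.189),('bottle foot side','side',315,217,0),('pot top','top',379,140,.1),('pot foot','side',424,226,0),('pliers hinge','top',418,180,.01),('pl handle','top',388,204,.01),('pl handle2','top',389,195,.01),('purple','top',290,179,.03),('turq','top',221,283,.03),('pink','top',442,232,.03),('tape','top',341,142,.02),('meas','top',292,138,.04),('strip -y end','top',222,167,.04),('bench front','top',300,318,0),('bench front','top',470,242,0)]:
    print(n,px(c,u,v,z).round(3))
```

```text
bottlecap [0.528 0.015 0.189]
bottle foot side [0.539 0.016 0.   ]
pot top [ 0.739 -0.171  0.1  ]
pot foot [ 0.747 -0.186  0.   ]
pliers hinge [ 0.642 -0.302  0.01 ]
pl handle [ 0.569 -0.21   0.01 ]
pl handle2 [ 0.596 -0.214  0.01 ]
purple [0.64  0.081 0.03 ]
turq [0.34  0.274 0.03 ]
pink [ 0.486 -0.362  0.03 ]
tape [ 0.755 -0.071  0.02 ]
meas [0.761 0.076 0.04 ]
strip -y end [0.673 0.279 0.04 ]
bench front [0.238 0.05  0.   ]
bench front [ 0.457 -0.455  0.   ]
```

>>> drive_tool([
  {"dz": 0.15, "jaw": -1},
  {"dz": 0.15},
  {"dx": 0.077, "dy": -0.1604, "az": -0.0472},
  {"dx": 0.077, "dy": -0.1604, "az": -0.0472},
  {"dx": 0.077, "dy": -0.1604, "az": -0.0472},
  {"dx": 0.077, "dy": -0.1604, "az": -0.0472},
  {"dx": 0.077, "dy": -0.1604, "az": -0.0472},
  {"dx": 0.077, "dy": -0.1604, "az": -0.0472},
  {"dx": 0.077, "dy": -0.1604, "az": -0.0472},
  {"dx": 0.077, "dy": -0.1604, "az": -0.0472},
  {"dx": 0.077, "dy": -0.1604, "az": -0.0472},
  {"dx": 0.077, "dy": -0.1604, "az": -0.0472},
  {"dx": 0.077, "dy": -0.1604, "az": -0.0472},
  {"dx": 0.077, "dy": -0.1604, "az": -0.0472},
  {"dx": 0.077, "dy": -0.1604, "az": -0.0472},
  {"dx": 0.077, "dy": -0.1604, "az": -0.0472},
  {"dx": 0.077, "dy": -0.1604, "az": -0.0472},
  {"dx": 0.077, "dy": -0.1604, "az": -0.0472},
  {"dx": 0.077, "dy": -0.1604, "az": -0.0472},
  {"dx": 0.077, "dy": -0.1604, "az": -0.0472},
])

```text
invalid input
```

>>> drive_tool([
  {"dx": 0.077, "dy": -0.1604, "az": -0.0472},
  {"dx": 0.077, "dy": -0.1604, "az": -0.0472},
  {"dx": 0.077, "dy": -0.1604, "az": -0.0472},
  {"dx": 0.077, "dy": -0.1604, "az": -0.0472},
  {"dx": 0.077, "dy": -0.1604, "az": -0.0472},
  {"dx": 0.077, "dy": -0.1604, "az": -0.0472},
  {"dx": 0.077, "dy": -0.1604, "az": -0.0472},
  {"dz": -0.15},
  {"dz": -0.15},
  {"dz": -0.15},
  {},
  {},
])

```text
invalid input
```

>>> drive_tool([
  {"dx": 0, "dy": 0, "dz": 0.15, "ax": 0, "ay": 0, "az": 0, "jaw": -1},
  {"dx": 0, "dy": 0, "dz": 0.15, "ax": 0, "ay": 0, "az": 0, "jaw": -1},
])

```text
t: 0.4
eef_pos: [0.144, 0.6329, 0.2813]
tcp_rot: [-0.0, 0.112, 0.994, -0.002]
wrist_force: [0.2, 0.1, -0.4]
opening: 1.002
grasp_force: 0.0
```

>>> drive_tool([
  {"dx": 0.096, "dy": -0.2, "dz": 0, "ax": 0, "ay": 0, "az": -0.059, "jaw": -1},
  {"dx": 0.096, "dy": -0.2, "dz": 0, "ax": 0, "ay": 0, "az": -0.059, "jaw": -1},
  {"dx": 0.096, "dy": -0.2, "dz": 0, "ax": 0, "ay": 0, "az": -0.059, "jaw": -1},
  {"dx": 0.096, "dy": -0.2, "dz": 0, "ax": 0, "ay": 0, "az": -0.059, "jaw": -1},
  {"dx": 0.096, "dy": -0.2, "dz": 0, "ax": 0, "ay": 0, "az": -0.059, "jaw": -1},
  {"dx": 0.096, "dy": -0.2, "dz": 0, "ax": 0, "ay": 0, "az": -0.059, "jaw": -1},
  {"dx": 0.096, "dy": -0.2, "dz": 0, "ax": 0, "ay": 0, "az": -0.059, "jaw": -1},
  {"dx": 0.096, "dy": -0.2, "dz": 0, "ax": 0, "ay": 0, "az": -0.059, "jaw": -1},
  {"dx": 0.096, "dy": -0.2, "dz": 0, "ax": 0, "ay": 0, "az": -0.059, "jaw": -1},
  {"dx": 0.096, "dy": -0.2, "dz": 0, "ax": 0, "ay": 0, "az": -0.059, "jaw": -1},
  {"dx": 0.096, "dy": -0.2, "dz": 0, "ax": 0, "ay": 0, "az": -0.059, "jaw": -1},
  {"dx": 0.096, "dy": -0.2, "dz": 0, "ax": 0, "ay": 0, "az": -0.059, "jaw": -1},
  {"dx": 0.096, "dy": -0.2, "dz": 0, "ax": 0, "ay": 0, "az": -0.059, "jaw": -1},
  {"dx": 0.096, "dy": -0.2, "dz": 0, "ax": 0, "ay": 0, "az": -0.059, "jaw": -1},
  {"dx": 0.096, "dy": -0.2, "dz": 0, "ax": 0, "ay": 0, "az": -0.059, "jaw": -1},
  {"dx": 0.096, "dy": -0.2, "dz": 0, "ax": 0, "ay": 0, "az": -0.059, "jaw": -1},
  {"dx": 0.096, "dy": -0.2, "dz": 0, "ax": 0, "ay": 0, "az": -0.059, "jaw": -1},
  {"dx": 0.096, "dy": -0.2, "dz": 0, "ax": 0, "ay": 0, "az": -0.059, "jaw": -1},
  {"dx": 0.096, "dy": -0.2, "dz": 0, "ax": 0, "ay": 0, "az": -0.059, "jaw": -1},
  {"dx": 0.096, "dy": -0.2, "dz": 0, "ax": 0, "ay": 0, "az": -0.059, "jaw": -1},
])

```text
t: 2.4
eef_pos: [0.5287, -0.1681, 0.2825]
tcp_rot: [-0.0, 0.545, 0.838, 0.0]
wrist_force: [-0.5, 0.5, 0.5]
opening: 0.997
grasp_force: 0.0
```

>>> drive_tool([
  {"dx": 0, "dy": 0, "dz": -0.2, "ax": 0, "ay": 0, "az": 0, "jaw": -1},
  {"dx": 0, "dy": 0, "dz": -0.2, "ax": 0, "ay": 0, "az": 0, "jaw": -1},
  {"dx": 0, "dy": 0, "dz": -0.2, "ax": 0, "ay": 0, "az": 0, "jaw": -1},
  {"dx": 0, "dy": 0, "dz": -0.2, "ax": 0, "ay": 0, "az": 0, "jaw": -1},
  {"dx": 0, "dy": 0, "dz": -0.15, "ax": 0, "ay": 0, "az": 0, "jaw": -1},
  {"dx": 0, "dy": 0, "dz": -0.1, "ax": 0, "ay": 0, "az": 0, "jaw": -1},
  {"dx": 0, "dy": 0, "dz": -0.05, "ax": 0, "ay": 0, "az": 0, "jaw": -1},
  {"dx": 0, "dy": 0, "dz": 0, "ax": 0, "ay": 0, "az": 0, "jaw": -1},
  {"dx": 0, "dy": 0, "dz": 0, "ax": 0, "ay": 0, "az": 0, "jaw": -1},
])

```text
t: 3.3
eef_pos: [0.529, -0.1665, 0.0637]
tcp_rot: [0.001, 0.544, 0.839, 0.0]
wrist_force: [0.3, 0.2, 0.6]
opening: 1.003
grasp_force: 0.0
```

>>> drive_tool([
  {"dx": 0, "dy": 0, "dz": 0, "ax": 0, "ay": 0, "az": 0, "jaw": 1},
  {"dx": 0, "dy": 0, "dz": 0, "ax": 0, "ay": 0, "az": 0, "jaw": 1},
  {"dx": 0, "dy": 0, "dz": 0, "ax": 0, "ay": 0, "az": 0, "jaw": 1},
  {"dx": 0, "dy": 0, "dz": 0, "ax": 0, "ay": 0, "az": 0, "jaw": 1},
  {"dx": 0, "dy": 0, "dz": 0, "ax": 0, "ay": 0, "az": 0, "jaw": 1},
  {"dx": 0, "dy": 0, "dz": 0, "ax": 0, "ay": 0, "az": 0, "jaw": 1},
  {"dx": 0, "dy": 0, "dz": 0, "ax": 0, "ay": 0, "az": 0, "jaw": 1},
  {"dx": 0, "dy": 0, "dz": 0, "ax": 0, "ay": 0, "az": 0, "jaw": 1},
], newtons=12)

```text
t: 4.1
eef_pos: [0.5284, -0.1662, 0.0627]
tcp_rot: [0.0, 0.544, 0.839, 0.0]
wrist_force: [0.4, 0.1, -0.4]
opening: 0.42
grasp_force: 12.0
```

>>> drive_tool([
  {"dx": 0, "dy": 0, "dz": 0.05, "ax": 0, "ay": 0, "az": 0, "jaw": 1},
  {"dx": 0, "dy": 0, "dz": 0.1, "ax": 0, "ay": 0, "az": 0, "jaw": 1},
  {"dx": 0, "dy": 0, "dz": 0.15, "ax": 0, "ay": 0, "az": 0, "jaw": 1},
  {"dx": -0.1, "dy": 0.05, "dz": 0, "ax": 0, "ay": 0, "az": 0, "jaw": 1},
  {"dx": -0.16, "dy": 0.08, "dz": 0, "ax": 0, "ay": 0, "az": 0, "jaw": 1},
  {"dx": -0.16, "dy": 0.08, "dz": 0, "ax": 0, "ay": 0, "az": 0, "jaw": 1},
  {"dx": -0.16, "dy": 0.08, "dz": 0, "ax": 0, "ay": 0, "az": 0, "jaw": 1},
  {"dx": -0.1, "dy": 0.05, "dz": 0, "ax": 0, "ay": 0, "az": 0, "jaw": 1},
  {"dx": -0.06, "dy": 0.04, "dz": 0, "ax": 0, "ay": 0, "az": 0, "jaw": 1},
  {"dx": 0, "dy": 0, "dz": -0.15, "ax": 0, "ay": 0, "az": 0, "jaw": 1},
  {"dx": 0, "dy": 0, "dz": -0.15, "ax": 0, "ay": 0, "az": 0, "jaw": 1},
  {"dx": 0, "dy": 0, "dz": -0.1, "ax": 0, "ay": 0, "az": 0, "jaw": 1},
  {"dx": 0, "dy": 0, "dz": -0.07, "ax": 0, "ay": 0, "az": 0, "jaw": 1},
  {"dx": 0, "dy": 0, "dz": -0.04, "ax": 0, "ay": 0, "az": 0, "jaw": 1},
  {"dx": 0, "dy": 0, "dz": 0, "ax": 0, "ay": 0, "az": 0, "jaw": 1},
  {"dx": 0, "dy": 0, "dz": 0, "ax": 0, "ay": 0, "az": 0, "jaw": 1},
])

```text
t: 5.7
eef_pos: [0.3809, -0.0905, 0.0215]
tcp_rot: [0.001, 0.544, 0.839, 0.0]
wrist_force: [-0.1, -0.1, 0.1]
opening: 0.417
grasp_force: 12.0
```

>>> drive_tool([
  {"dx": 0, "dy": 0, "dz": -0.015, "ax": 0, "ay": 0, "az": 0, "jaw": 1},
  {"dx": 0, "dy": 0, "dz": -0.015, "ax": 0, "ay": 0, "az": 0, "jaw": 1},
  {"dx": 0, "dy": 0, "dz": -0.01, "ax": 0, "ay": 0, "az": 0, "jaw": 1},
  {"dx": 0, "dy": 0, "dz": -0.003, "ax": 0, "ay": 0, "az": 0, "jaw": 1},
  {"dx": 0, "dy": 0, "dz": 0, "ax": 0, "ay": 0, "az": 0, "jaw": 1},
  {"dx": 0, "dy": 0, "dz": 0, "ax": 0, "ay": 0, "az": 0, "jaw": 1},
])

```text
t: 6.3
eef_pos: [0.3805, -0.0903, 0.0125]
tcp_rot: [0.0, 0.544, 0.839, 0.0]
wrist_force: [-1.3, 1.0, 6.2]
opening: 0.419
grasp_force: 12.0
```

>>> drive_tool([
  {"dx": 0, "dy": 0, "dz": 0, "ax": 0, "ay": 0, "az": 0, "jaw": -1},
  {"dx": 0, "dy": 0, "dz": 0, "ax": 0, "ay": 0, "az": 0, "jaw": -1},
  {"dx": 0, "dy": 0, "dz": 0, "ax": 0, "ay": 0, "az": 0, "jaw": -1},
  {"dx": 0, "dy": 0, "dz": 0, "ax": 0, "ay": 0, "az": 0, "jaw": -1},
  {"dx": 0, "dy": 0, "dz": 0.1, "ax": 0, "ay": 0, "az": 0, "jaw": -1},
  {"dx": 0, "dy": 0, "dz": 0.2, "ax": 0, "ay": 0, "az": 0, "jaw": -1},
  {"dx": 0, "dy": 0, "dz": 0.2, "ax": 0, "ay": 0, "az": 0, "jaw": -1},
  {"dx": 0, "dy": 0, "dz": 0.2, "ax": 0, "ay": 0, "az": 0, "jaw": -1},
  {"dx": 0, "dy": 0, "dz": 0.2, "ax": 0, "ay": 0, "az": 0, "jaw": -1},
  {"dx": 0, "dy": 0, "dz": 0, "ax": 0, "ay": 0, "az": -0.16, "jaw": -1},
  {"dx": 0, "dy": 0, "dz": 0, "ax": 0, "ay": 0, "az": -0.16, "jaw": -1},
  {"dx": 0, "dy": 0, "dz": 0, "ax": 0, "ay": 0, "az": -0.17, "jaw": -1},
])

```text
t: 7.5
eef_pos: [0.3804, -0.0903, 0.1924]
tcp_rot: [0.0, 0.696, 0.718, 0.0]
wrist_force: [-0.3, 0.4, -0.2]
opening: 1.0
grasp_force: 0.0
```

```bash
python3 -c "
from h import *
comp('c2.png',[('top',328,180),('top',300,200),('side',310,206),('side',240,206)])
print(get_obs()['eef_pos'])"
```

```text
[ 0.38021641 -0.09019229  0.19197146]
```

View pics/c2.png

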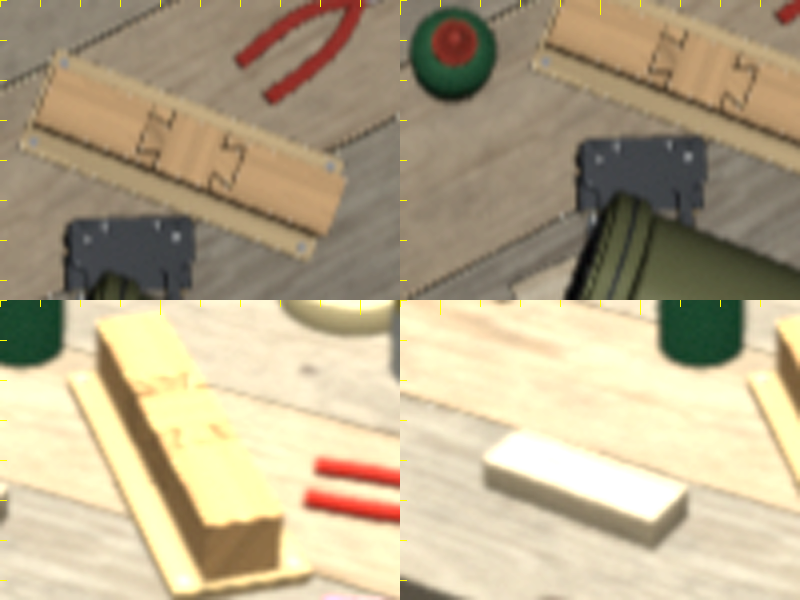

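Run:
```python
from h import *
print(proj('top',[.527,-.168,.05])*4-np.array([328*4,180*4]), px('top',328+192/4,180+153/4,.05))
A=lambda X,Y:(328+X/4,180+Y/4)
C=lambda X,Y:(310+X/4,206+(Y-300)/4)
# row top corners
print(fit([('top',*A(52,65),-1,1),('top',*A(33,126),-1,-1),('top',*A(328,236),1,-1),('top',*A(347,180),1,1),('side',*C(205,527),1,-1),('side',*C(282,515),1,1),('side',*C(96,325),-1,-1),('side',*C(163,315),-1,1)],.1115,.022,.05,[.527,-.168,-1.94]))
```

```text
[193.55776352 148.02439546] [ 0.52342884 -0.16681629  0.05      ]
(array([ 0.52604041, -0.16695134, -1.94262429]), [[1.4, -0.1], [0.7, -1.2], [0.0, -0.2], [0.4, -0.6], [-0.3, 0.1], [-0.2, 0.1], [-1.0, -1.0], [-1.2, -0.5]])
```

>>> drive_tool([
  {"dx": 0.14, "dy": -0.075, "dz": 0, "ax": 0, "ay": 0, "az": -0.1, "jaw": -1},
  {"dx": 0.15, "dy": -0.08, "dz": 0, "ax": 0, "ay": 0, "az": -0.1, "jaw": -1},
  {"dx": 0.15, "dy": -0.08, "dz": 0, "ax": 0, "ay": 0, "az": -0.1, "jaw": -1},
  {"dx": 0.15, "dy": -0.08, "dz": 0, "ax": 0, "ay": 0, "az": -0.1, "jaw": -1},
  {"dx": 0.14, "dy": -0.07, "dz": 0, "ax": 0, "ay": 0, "az": -0.113, "jaw": -1},
  {"dx": 0, "dy": 0, "dz": -0.15, "ax": 0, "ay": 0, "az": 0, "jaw": -1},
  {"dx": 0, "dy": 0, "dz": -0.2, "ax": 0, "ay": 0, "az": 0, "jaw": -1},
  {"dx": 0, "dy": 0, "dz": 0, "ax": 0, "ay": 0, "az": 0, "jaw": -1},
  {"dx": 0, "dy": 0, "dz": 0, "ax": 0, "ay": 0, "az": 0, "jaw": -1},
])

```text
t: 8.5
eef_pos: [0.5256, -0.167, 0.1214]
tcp_rot: [-0.001, 0.824, 0.567, -0.001]
wrist_force: [0.5, 0.3, 0.5]
opening: 0.999
grasp_force: 0.0
```

>>> drive_tool([
  {"dx": 0, "dy": 0, "dz": -0.15, "ax": 0, "ay": 0, "az": -0.008, "jaw": -1},
  {"dx": 0, "dy": 0, "dz": -0.15, "ax": 0, "ay": 0, "az": 0, "jaw": -1},
  {"dx": 0, "dy": 0, "dz": -0.1, "ax": 0, "ay": 0, "az": 0, "jaw": -1},
  {"dx": 0, "dy": 0, "dz": -0.06, "ax": 0, "ay": 0, "az": 0, "jaw": -1},
  {"dx": 0, "dy": 0, "dz": -0.02, "ax": 0, "ay": 0, "az": 0, "jaw": -1},
  {"dx": 0, "dy": 0, "dz": 0, "ax": 0, "ay": 0, "az": 0, "jaw": -1},
  {"dx": 0, "dy": 0, "dz": 0, "ax": 0, "ay": 0, "az": 0, "jaw": 1},
  {"dx": 0, "dy": 0, "dz": 0, "ax": 0, "ay": 0, "az": 0, "jaw": 1},
  {"dx": 0, "dy": 0, "dz": 0, "ax": 0, "ay": 0, "az": 0, "jaw": 1},
  {"dx": 0, "dy": 0, "dz": 0, "ax": 0, "ay": 0, "az": 0, "jaw": 1},
  {"dx": 0, "dy": 0, "dz": 0, "ax": 0, "ay": 0, "az": 0, "jaw": 1},
  {"dx": 0, "dy": 0, "dz": 0, "ax": 0, "ay": 0, "az": 0, "jaw": 1},
  {"dx": 0, "dy": 0, "dz": 0, "ax": 0, "ay": 0, "az": 0, "jaw": 1},
  {"dx": 0, "dy": 0, "dz": 0, "ax": 0, "ay": 0, "az": 0, "jaw": 1},
], newtons=12)

```text
t: 9.9
eef_pos: [0.5263, -0.1673, 0.0261]
tcp_rot: [0.0, 0.826, 0.563, 0.0]
wrist_force: [0.6, 0.2, -0.2]
opening: 0.466
grasp_force: 12.0
```

>>> drive_tool([
  {"dx": 0, "dy": 0, "dz": 0.01, "ax": 0, "ay": 0, "az": 0, "jaw": 1},
  {"dx": 0, "dy": 0, "dz": 0.02, "ax": 0, "ay": 0, "az": 0, "jaw": 1},
  {"dx": 0, "dy": 0, "dz": 0.02, "ax": 0, "ay": 0, "az": 0, "jaw": 1},
  {"dx": 0, "dy": 0, "dz": 0.03, "ax": 0, "ay": 0, "az": 0, "jaw": 1},
  {"dx": 0, "dy": 0, "dz": 0.03, "ax": 0, "ay": 0, "az": 0, "jaw": 1},
  {"dx": 0, "dy": 0, "dz": 0.04, "ax": 0, "ay": 0, "az": 0, "jaw": 1},
  {"dx": 0, "dy": 0, "dz": 0.04, "ax": 0, "ay": 0, "az": 0, "jaw": 1},
  {"dx": 0, "dy": 0, "dz": 0.04, "ax": 0, "ay": 0, "az": 0, "jaw": 1},
  {"dx": 0, "dy": 0, "dz": 0.05, "ax": 0, "ay": 0, "az": 0, "jaw": 1},
  {"dx": 0, "dy": 0, "dz": 0.05, "ax": 0, "ay": 0, "az": 0, "jaw": 1},
  {"dx": 0, "dy": 0, "dz": 0.1, "ax": 0, "ay": 0, "az": 0, "jaw": 1},
  {"dx": 0, "dy": 0, "dz": 0.1, "ax": 0, "ay": 0, "az": 0, "jaw": 1},
  {"dx": 0, "dy": 0, "dz": 0, "ax": 0, "ay": 0, "az": 0, "jaw": 1},
])

```text
t: 11.2
eef_pos: [0.5285, -0.1681, 0.1361]
tcp_rot: [0.003, 0.826, 0.563, 0.002]
wrist_force: [0.4, -0.2, -0.8]
opening: 0.464
grasp_force: 12.0
```

```bash
python3 -c "
from h import *
comp('c3.png',[('side',310,206),('top',328,180),('side',310,150),('top',240,190)])"
```

```text
(no output)
```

View pics/c3.png

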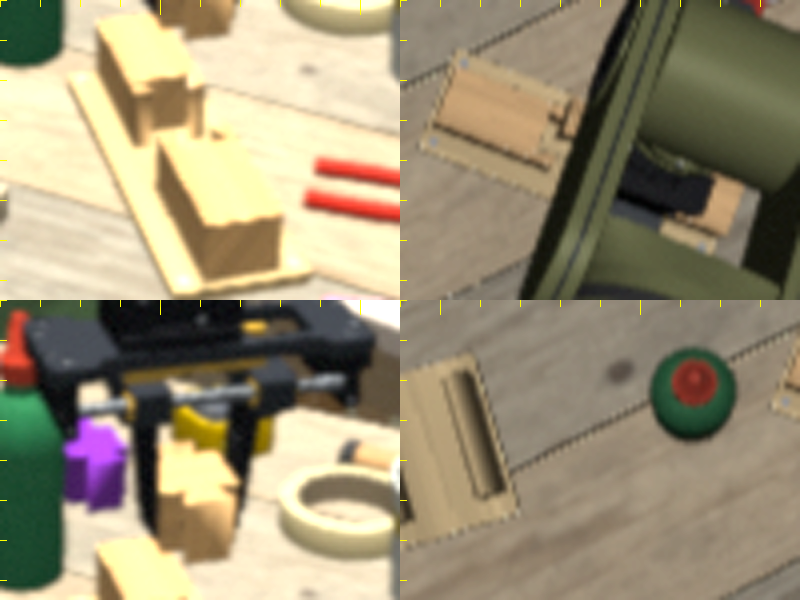

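>>> drive_tool([
  {"dx": 0, "dy": 0, "dz": 0.1, "ax": 0, "ay": 0, "az": 0, "jaw": 1},
  {"dx": 0, "dy": 0, "dz": 0.15, "ax": 0, "ay": 0, "az": 0, "jaw": 1},
  {"dx": -0.079, "dy": 0.129, "dz": 0, "ax": 0, "ay": 0, "az": -0.112, "jaw": 1},
  {"dx": -0.079, "dy": 0.129, "dz": 0, "ax": 0, "ay": 0, "az": -0.112, "jaw": 1},
  {"dx": -0.079, "dy": 0.129, "dz": 0, "ax": 0, "ay": 0, "az": -0.112, "jaw": 1},
  {"dx": -0.079, "dy": 0.129, "dz": 0, "ax": 0, "ay": 0, "az": -0.112, "jaw": 1},
  {"dx": -0.079, "dy": 0.129, "dz": 0, "ax": 0, "ay": 0, "az": -0.112, "jaw": 1},
  {"dx": -0.079, "dy": 0.129, "dz": 0, "ax": 0, "ay": 0, "az": -0.112, "jaw": 1},
  {"dx": -0.079, "dy": 0.129, "dz": 0, "ax": 0, "ay": 0, "az": -0.112, "jaw": 1},
  {"dx": -0.079, "dy": 0.129, "dz": 0, "ax": 0, "ay": 0, "az": -0.112, "jaw": 1},
  {"dx": -0.079, "dy": 0.129, "dz": 0, "ax": 0, "ay": 0, "az": -0.112, "jaw": 1},
  {"dx": -0.079, "dy": 0.129, "dz": 0, "ax": 0, "ay": 0, "az": -0.112, "jaw": 1},
  {"dx": 0, "dy": 0, "dz": -0.15, "ax": 0, "ay": 0, "az": 0, "jaw": 1},
  {"dx": 0, "dy": 0, "dz": -0.2, "ax": 0, "ay": 0, "az": 0, "jaw": 1},
  {"dx": 0, "dy": 0, "dz": -0.2, "ax": 0, "ay": 0, "az": 0, "jaw": 1},
  {"dx": 0, "dy": 0, "dz": -0.1, "ax": 0, "ay": 0, "az": 0, "jaw": 1},
  {"dx": 0, "dy": 0, "dz": 0, "ax": 0, "ay": 0, "az": 0, "jaw": 1},
  {"dx": 0, "dy": 0, "dz": 0, "ax": 0, "ay": 0, "az": 0, "jaw": 1},
])

```text
t: 13.1
eef_pos: [0.3677, 0.0907, 0.0516]
tcp_rot: [-0.0, 0.987, 0.158, -0.001]
wrist_force: [0.6, -0.6, -1.6]
opening: 0.46
grasp_force: 12.0
```

>>> drive_tool([
  {"dx": 0, "dy": 0, "dz": -0.06, "ax": 0, "ay": 0, "az": 0, "jaw": 1},
  {"dx": 0, "dy": 0, "dz": -0.05, "ax": 0, "ay": 0, "az": 0, "jaw": 1},
  {"dx": 0, "dy": 0, "dz": -0.03, "ax": 0, "ay": 0, "az": 0, "jaw": 1},
  {"dx": 0, "dy": 0, "dz": -0.015, "ax": 0, "ay": 0, "az": 0, "jaw": 1},
  {"dx": 0, "dy": 0, "dz": -0.01, "ax": 0, "ay": 0, "az": 0, "jaw": 1},
  {"dx": 0, "dy": 0, "dz": -0.008, "ax": 0, "ay": 0, "az": 0, "jaw": 1},
  {"dx": 0, "dy": 0, "dz": 0, "ax": 0, "ay": 0, "az": 0, "jaw": 1},
  {"dx": 0, "dy": 0, "dz": 0, "ax": 0, "ay": 0, "az": 0, "jaw": 1},
])

```text
t: 13.9
eef_pos: [0.3685, 0.0908, 0.0177]
tcp_rot: [0.0, 0.987, 0.158, 0.0]
wrist_force: [0.7, -0.6, -0.9]
opening: 0.461
grasp_force: 12.0
```

>>> drive_tool([
  {"dx": 0, "dy": 0, "dz": -0.006, "ax": 0, "ay": 0, "az": 0, "jaw": 1},
  {"dx": 0, "dy": 0, "dz": -0.004, "ax": 0, "ay": 0, "az": 0, "jaw": 1},
  {"dx": 0, "dy": 0, "dz": 0, "ax": 0, "ay": 0, "az": 0, "jaw": 1},
  {"dx": 0, "dy": 0, "dz": 0, "ax": 0, "ay": 0, "az": 0, "jaw": 1},
])

```text
t: 14.3
eef_pos: [0.3686, 0.0908, 0.016]
tcp_rot: [0.0, 0.987, 0.158, 0.0]
wrist_force: [-2.7, -0.9, 5.5]
opening: 0.465
grasp_force: 12.0
```

>>> drive_tool([
  {"dx": 0, "dy": 0, "dz": 0, "ax": 0, "ay": 0, "az": 0, "jaw": -1},
  {"dx": 0, "dy": 0, "dz": 0, "ax": 0, "ay": 0, "az": 0, "jaw": -1},
  {"dx": 0, "dy": 0, "dz": 0, "ax": 0, "ay": 0, "az": 0, "jaw": -1},
  {"dx": 0, "dy": 0, "dz": 0, "ax": 0, "ay": 0, "az": 0, "jaw": -1},
  {"dx": 0, "dy": 0, "dz": 0.1, "ax": 0, "ay": 0, "az": 0, "jaw": -1},
  {"dx": 0, "dy": 0, "dz": 0.2, "ax": 0, "ay": 0, "az": 0, "jaw": -1},
  {"dx": 0, "dy": 0, "dz": 0.2, "ax": 0, "ay": 0, "az": 0, "jaw": -1},
  {"dx": 0, "dy": 0, "dz": 0.2, "ax": 0, "ay": 0, "az": 0.16, "jaw": -1},
  {"dx": 0, "dy": 0, "dz": 0, "ax": 0, "ay": 0, "az": 0.18, "jaw": -1},
  {"dx": 0, "dy": 0, "dz": 0, "ax": 0, "ay": 0, "az": 0.18, "jaw": -1},
  {"dx": 0, "dy": 0, "dz": 0, "ax": 0, "ay": 0, "az": 0.18, "jaw": -1},
  {"dx": 0, "dy": 0, "dz": 0, "ax": 0, "ay": 0, "az": 0.18, "jaw": -1},
  {"dx": 0, "dy": 0, "dz": 0, "ax": 0, "ay": 0, "az": 0.18, "jaw": -1},
  {"dx": 0, "dy": 0, "dz": 0, "ax": 0, "ay": 0, "az": 0.18, "jaw": -1},
  {"dx": 0, "dy": 0, "dz": 0, "ax": 0, "ay": 0, "az": 0.18, "jaw": -1},
  {"dx": 0, "dy": 0, "dz": 0, "ax": 0, "ay": 0, "az": 0.18, "jaw": -1},
  {"dx": 0, "dy": 0, "dz": 0, "ax": 0, "ay": 0, "az": 0.18, "jaw": -1},
  {"dx": 0, "dy": 0, "dz": 0, "ax": 0, "ay": 0, "az": 0.18, "jaw": -1},
  {"dx": 0, "dy": 0, "dz": 0, "ax": 0, "ay": 0, "az": 0.04, "jaw": -1},
  {"dx": 0, "dy": 0, "dz": 0, "ax": 0, "ay": 0, "az": 0, "jaw": -1},
])

```text
t: 16.3
eef_pos: [0.3682, 0.0908, 0.1553]
tcp_rot: [-0.0, 0.587, 0.81, -0.0]
wrist_force: [0.8, 0.2, -0.1]
opening: 0.999
grasp_force: 0.0
```

```bash
python3 -c "
from h import *
print(proj('side',[.3686,.0908,.04]),proj('top',[.3686,.0908,.04]))
comp('c4.png',[('side',215,175),('top',245,220),('side',190,150),('top',200,190)])"
```

```text
[244.17996636 211.27379749] [285.51007063 272.92061132]
```

View pics/c4.png

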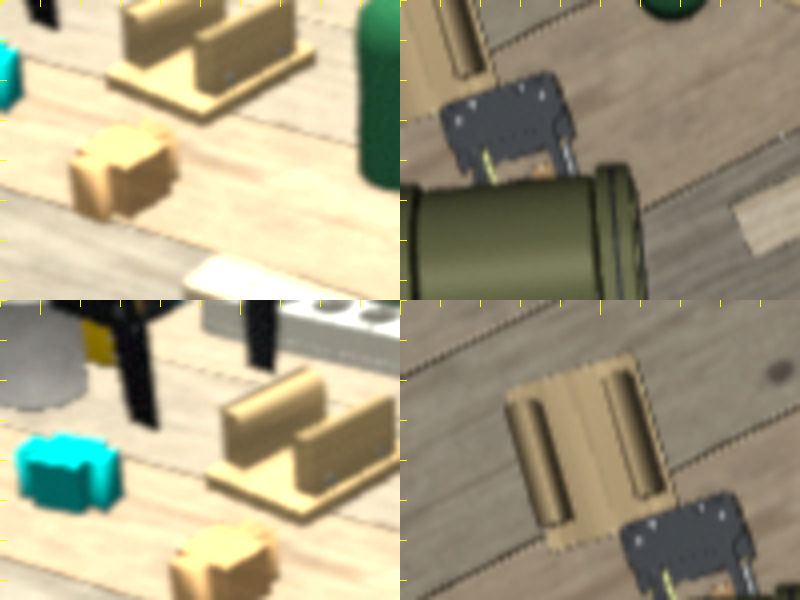

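>>> drive_tool([
  {"dx": 0, "dy": 0, "dz": -0.15, "ax": 0, "ay": 0, "az": 0, "jaw": -1},
  {"dx": 0, "dy": 0, "dz": -0.2, "ax": 0, "ay": 0, "az": 0, "jaw": -1},
  {"dx": 0, "dy": 0, "dz": -0.15, "ax": 0, "ay": 0, "az": 0, "jaw": -1},
  {"dx": 0, "dy": 0, "dz": -0.1, "ax": 0, "ay": 0, "az": 0, "jaw": -1},
  {"dx": 0, "dy": 0, "dz": -0.06, "ax": 0, "ay": 0, "az": 0, "jaw": -1},
  {"dx": 0, "dy": 0, "dz": -0.035, "ax": 0, "ay": 0, "az": 0, "jaw": -1},
  {"dx": 0, "dy": 0, "dz": 0, "ax": 0, "ay": 0, "az": 0, "jaw": -1},
  {"dx": 0, "dy": 0, "dz": 0, "ax": 0, "ay": 0, "az": 0, "jaw": -1},
  {"dx": 0, "dy": 0, "dz": 0, "ax": 0, "ay": 0, "az": 0, "jaw": 1},
  {"dx": 0, "dy": 0, "dz": 0, "ax": 0, "ay": 0, "az": 0, "jaw": 1},
  {"dx": 0, "dy": 0, "dz": 0, "ax": 0, "ay": 0, "az": 0, "jaw": 1},
  {"dx": 0, "dy": 0, "dz": 0, "ax": 0, "ay": 0, "az": 0, "jaw": 1},
  {"dx": 0, "dy": 0, "dz": 0, "ax": 0, "ay": 0, "az": 0, "jaw": 1},
  {"dx": 0, "dy": 0, "dz": 0, "ax": 0, "ay": 0, "az": 0, "jaw": 1},
], newtons=12)

```text
t: 17.8
eef_pos: [0.3689, 0.0909, 0.017]
tcp_rot: [0.0, 0.587, 0.81, 0.0]
wrist_force: [0.8, 0.2, 1.9]
opening: 0.732
grasp_force: 12.0
```

Run:
```python
from h import *
o=[]
for n,u,v in (('top',222,201),('side',240,163)):
    a=cv2.imread(f'pics/{n}0.png')[v:v+54,u:u+54]
    a=cv2.convertScaleAbs(cv2.resize(a,(400,400),interpolation=cv2.INTER_CUBIC),alpha=1.6 if n=='top' else 1.1)
    c=[]
    p=np.array([.4975,.202]);t=.3167;R=np.array([[np.cos(t),-np.sin(t)],[np.sin(t),np.cos(t)]])
    for x,y,z,col in [(sx*.062,sy*.049,.015,(255,0,0)) for sx in(1,-1) for sy in(1,-1)]+[(sx*.045,sy*yy,.061,(0,0,255)) for sx in(1,-1) for sy in (1,-1) for yy in(.031,.045)]:
        q=(proj(n,[*(p+R@[x,y]),z])-[u,v])*400/54
        cv2.circle(a,tuple(int(i) for i in q),2,col,-1)
    o.append(a)
cv2.imwrite('pics/z1.png',np.hstack(o))
```

```text
(no output)
```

View pics/z1.png

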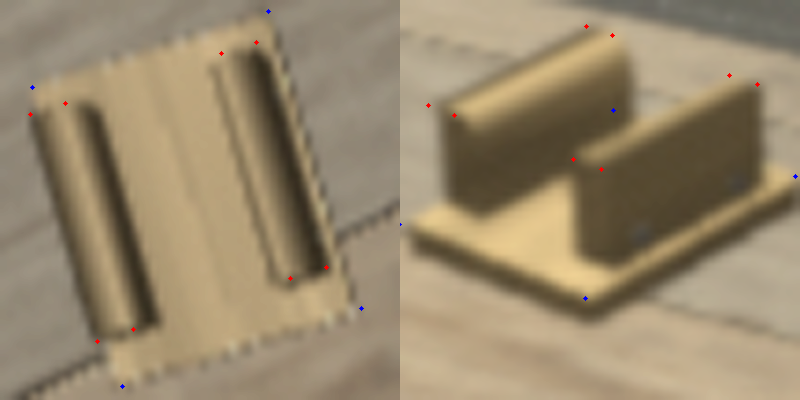

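Run:
```python
from h import *
T=lambda X,Y:('top',222+X*54/400-.5,201+Y*54/400-.5); S=lambda X,Y:('side',240+(X-400)*54/400-.5,163+Y*54/400-.5)
ob=[(*T(268,17),1,-1),(*T(36,90),1,1),(*T(354,310),-1,-1),(*T(118,381),-1,1)]
os=[(*S(411,226),-1,1),(*S(588,298),-1,-1),(*S(798,178),1,-1)]
oc=[(*S(616,37),1,.69),(*S(442,106),-1,1),(*S(762,85),1,-1),(*S(602,166),-1,-1)]
for off in (0,.5):
    sh=lambda L:[(a,b+off,c+off,d,e) for a,b,c,d,e in L]
    for L,hx,hy,z in ((ob,.062,.049,.015),(os,.062,.049,.015),(ob+os,.062,.049,.015),(oc,.045,.045,.061)):
        p,r=fit(sh(L),hx,hy,z,[.5,.2,.317]); print(off,p.round(4),r)
```

```text
0 [0.4986 0.2043 0.3026] [[0.2, -0.5], [-0.6, -0.6], [0.5, 0.3], [-0.1, 0.8]]
0 [0.4993 0.2035 0.3095] [[-0.8, -0.2], [0.2, 0.1], [0.5, -0.0]]
0 [0.499  0.2041 0.3057] [[0.2, -0.6], [-0.5, -0.6], [0.6, 0.1], [0.1, 0.7], [-1.0, -0.3], [-0.1, 0.1], [0.3, -0.0]]
0 [0.4999 0.205  0.307 ] [[0.4, -0.2], [-1.1, -0.3], [0.0, 0.0], [0.4, 0.4]]
0.5 [0.4971 0.2028 0.3025] [[0.2, -0.5], [-0.6, -0.6], [0.5, 0.3], [-0.1, 0.8]]
0.5 [0.499  0.2001 0.3092] [[-0.9, -0.2], [0.2, 0.2], [0.5, -0.1]]
0.5 [0.4981 0.202  0.3077] [[0.3, -0.9], [-0.4, -0.8], [0.8, -0.2], [0.3, 0.5], [-1.5, -0.4], [-0.4, -0.0], [-0.1, -0.2]]
0.5 [0.4994 0.2013 0.3064] [[0.3, -0.3], [-1.2, -0.3], [0.0, 0.0], [0.4, 0.4]]
```

>>> drive_tool([
  {"dx": 0, "dy": 0, "dz": 0.05, "ax": 0, "ay": 0, "az": 0, "jaw": 1},
  {"dx": 0, "dy": 0, "dz": 0.15, "ax": 0, "ay": 0, "az": 0, "jaw": 1},
  {"dx": 0, "dy": 0, "dz": 0.15, "ax": 0, "ay": 0, "az": 0, "jaw": 1},
  {"dx": 0, "dy": 0, "dz": 0.15, "ax": 0, "ay": 0, "az": 0, "jaw": 1},
  {"dx": 0.1, "dy": 0.086, "dz": 0, "ax": 0, "ay": 0, "az": 0, "jaw": 1},
  {"dx": 0.18, "dy": 0.155, "dz": 0, "ax": 0, "ay": 0, "az": 0, "jaw": 1},
  {"dx": 0.18, "dy": 0.155, "dz": 0, "ax": 0, "ay": 0, "az": 0, "jaw": 1},
  {"dx": 0.1, "dy": 0.09, "dz": 0, "ax": 0, "ay": 0, "az": 0, "jaw": 1},
  {"dx": 0.08, "dy": 0.07, "dz": 0, "ax": 0, "ay": 0, "az": 0, "jaw": 1},
  {"dx": 0, "dy": 0, "dz": 0, "ax": 0, "ay": 0, "az": 0, "jaw": 1},
  {"dx": 0, "dy": 0, "dz": 0, "ax": 0, "ay": 0, "az": 0, "jaw": 1},
])

```text
t: 18.9
eef_pos: [0.4955, 0.2017, 0.1161]
tcp_rot: [-0.001, 0.586, 0.81, -0.001]
wrist_force: [0.1, 0.3, -1.8]
opening: 0.731
grasp_force: 12.0
```

>>> drive_tool([
  {"dx": 0.017, "dy": 0.011, "dz": 0, "ax": 0, "ay": 0, "az": -0.013, "jaw": 1},
  {"dx": 0, "dy": 0, "dz": -0.05, "ax": 0, "ay": 0, "az": 0, "jaw": 1},
  {"dx": 0, "dy": 0, "dz": -0.05, "ax": 0, "ay": 0, "az": 0, "jaw": 1},
  {"dx": 0, "dy": 0, "dz": -0.04, "ax": 0, "ay": 0, "az": 0, "jaw": 1},
  {"dx": 0, "dy": 0, "dz": -0.04, "ax": 0, "ay": 0, "az": 0, "jaw": 1},
  {"dx": 0, "dy": 0, "dz": -0.04, "ax": 0, "ay": 0, "az": 0, "jaw": 1},
  {"dx": 0, "dy": 0, "dz": 0, "ax": 0, "ay": 0, "az": 0, "jaw": 1},
  {"dx": 0, "dy": 0, "dz": 0, "ax": 0, "ay": 0, "az": 0, "jaw": 1},
])

```text
t: 19.7
eef_pos: [0.4996, 0.2041, 0.0722]
tcp_rot: [-0.0, 0.591, 0.807, -0.0]
wrist_force: [-0.3, 0.7, -0.4]
opening: 0.735
grasp_force: 12.0
```

```bash
python3 -c "
from h import *
comp('c5.png',[('side',235,145),('top',215,190)],w=66,h=70,s=6)"
```

```text
(no output)
```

View pics/c5.png

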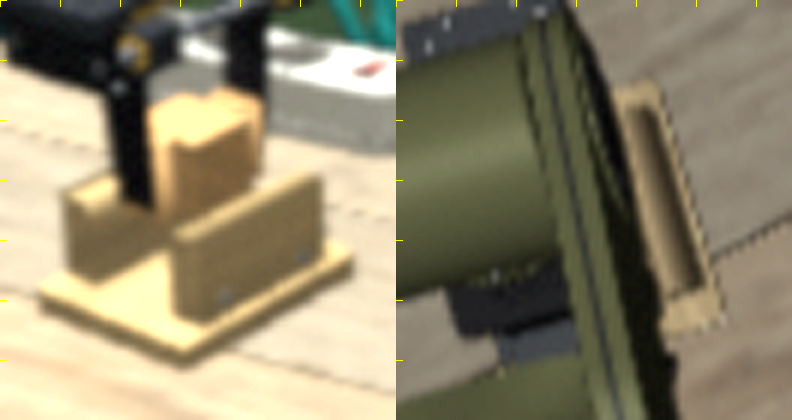

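>>> drive_tool([
  {"dx": 0, "dy": 0, "dz": -0.03, "ax": 0, "ay": 0, "az": 0, "jaw": 1},
  {"dx": 0, "dy": 0, "dz": -0.03, "ax": 0, "ay": 0, "az": 0, "jaw": 1},
  {"dx": 0, "dy": 0, "dz": -0.03, "ax": 0, "ay": 0, "az": 0, "jaw": 1},
  {"dx": 0, "dy": 0, "dz": 0, "ax": 0, "ay": 0, "az": 0, "jaw": 1},
  {"dx": 0, "dy": 0, "dz": 0, "ax": 0, "ay": 0, "az": 0, "jaw": 1},
])

```text
t: 20.3
eef_pos: [0.4994, 0.2041, 0.054]
tcp_rot: [-0.0, 0.591, 0.807, -0.0]
wrist_force: [-0.0, 1.0, -0.9]
opening: 0.737
grasp_force: 12.0
```

>>> drive_tool([
  {"dx": 0, "dy": 0, "dz": -0.03, "ax": 0, "ay": 0, "az": 0, "jaw": 1},
  {"dx": 0, "dy": 0, "dz": -0.03, "ax": 0, "ay": 0, "az": 0, "jaw": 1},
  {"dx": 0, "dy": 0, "dz": -0.02, "ax": 0, "ay": 0, "az": 0, "jaw": 1},
  {"dx": 0, "dy": 0, "dz": -0.015, "ax": 0, "ay": 0, "az": 0, "jaw": 1},
  {"dx": 0, "dy": 0, "dz": 0, "ax": 0, "ay": 0, "az": 0, "jaw": 1},
  {"dx": 0, "dy": 0, "dz": 0, "ax": 0, "ay": 0, "az": 0, "jaw": 1},
])

```text
t: 20.9
eef_pos: [0.4997, 0.2042, 0.0354]
tcp_rot: [-0.0, 0.591, 0.807, -0.0]
wrist_force: [0.1, 0.1, -0.8]
opening: 0.735
grasp_force: 12.0
```

>>> drive_tool([
  {"dx": 0, "dy": 0, "dz": -0.01, "ax": 0, "ay": 0, "az": 0, "jaw": 1},
  {"dx": 0, "dy": 0, "dz": -0.006, "ax": 0, "ay": 0, "az": 0, "jaw": 1},
  {"dx": 0, "dy": 0, "dz": -0.003, "ax": 0, "ay": 0, "az": 0, "jaw": 1},
  {"dx": 0, "dy": 0, "dz": 0, "ax": 0, "ay": 0, "az": 0, "jaw": 1},
  {"dx": 0, "dy": 0, "dz": 0, "ax": 0, "ay": 0, "az": 0, "jaw": 1},
])

```text
t: 21.4
eef_pos: [0.4998, 0.2042, 0.0321]
tcp_rot: [0.0, 0.591, 0.807, 0.0]
wrist_force: [-1.4, -1.4, 3.0]
opening: 0.731
grasp_force: 12.0
```

>>> drive_tool([
  {"dx": 0, "dy": 0, "dz": 0, "ax": 0, "ay": 0, "az": 0, "jaw": -0.7},
  {"dx": 0, "dy": 0, "dz": 0, "ax": 0, "ay": 0, "az": 0, "jaw": -1},
  {"dx": 0, "dy": 0, "dz": 0, "ax": 0, "ay": 0, "az": 0, "jaw": -1},
  {"dx": 0, "dy": 0, "dz": 0, "ax": 0, "ay": 0, "az": 0, "jaw": -1},
  {"dx": 0, "dy": 0, "dz": 0.05, "ax": 0, "ay": 0, "az": 0, "jaw": -1},
  {"dx": 0, "dy": 0, "dz": 0.1, "ax": 0, "ay": 0, "az": 0, "jaw": -1},
  {"dx": 0, "dy": 0, "dz": 0.2, "ax": 0, "ay": 0, "az": 0, "jaw": -1},
  {"dx": 0, "dy": 0, "dz": 0.2, "ax": 0, "ay": 0, "az": 0, "jaw": -1},
  {"dx": 0, "dy": 0, "dz": 0.2, "ax": 0, "ay": 0, "az": 0, "jaw": -1},
  {"dx": 0, "dy": 0, "dz": 0.2, "ax": 0, "ay": 0, "az": 0, "jaw": -1},
  {"dx": -0.2, "dy": 0, "dz": 0, "ax": 0, "ay": 0, "az": 0, "jaw": -1},
  {"dx": -0.2, "dy": 0, "dz": 0, "ax": 0, "ay": 0, "az": 0, "jaw": -1},
  {"dx": -0.2, "dy": 0, "dz": 0, "ax": 0, "ay": 0, "az": 0, "jaw": -1},
  {"dx": -0.2, "dy": 0, "dz": 0, "ax": 0, "ay": 0, "az": 0, "jaw": -1},
  {"dx": 0, "dy": 0, "dz": 0, "ax": 0, "ay": 0, "az": 0, "jaw": -1},
])

```text
t: 22.9
eef_pos: [0.3367, 0.2042, 0.2221]
tcp_rot: [0.0, 0.59, 0.808, 0.001]
wrist_force: [-0.0, 0.3, -0.0]
opening: 0.999
grasp_force: 0.0
```

```bash
python3 -c "
from h import *
comp('c6.png',[('side',235,145),('top',215,190)],w=66,h=70,s=6)"
```

```text
(no output)
```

View pics/c6.png

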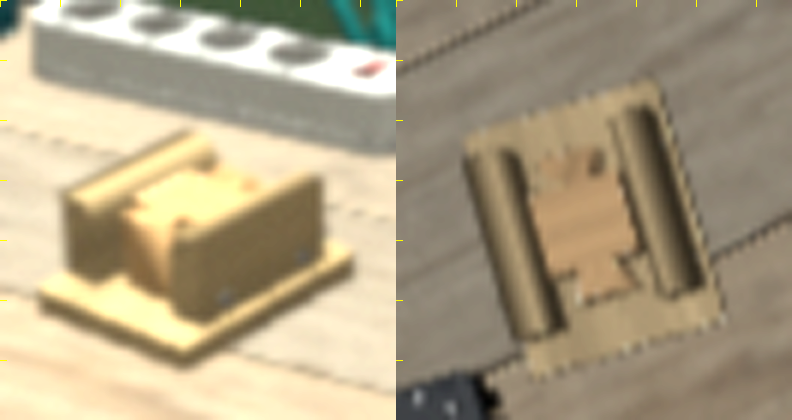

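```bash
python3 -c "
from h import *
U=lambda X,Y:(215+(X-396)/6-.42,190+Y/6-.42)
a=px('top',*U(570,153),.055);b=px('top',*U(609,297),.055);print(a,b,(a+b)/2,np.linalg.norm(a-b))
print([px('top',*U(*p),.015).round(4) for p in((466,132),(655,82),(723,322),(536,375))], np.mean([px('top',*U(*p),.015) for p in((466,132),(655,82),(723,322),(536,375))],0))"
```

```text
[0.53098311 0.21061443 0.055     ] [0.4632303  0.19069768 0.055     ] [0.4971067  0.20065606 0.055     ] 0.07061954631261905
[array([0.5446, 0.2683, 0.015 ]), array([0.5696, 0.1763, 0.015 ]), array([0.4523, 0.141 , 0.015 ]), array([0.4266, 0.231 , 0.015 ])] [0.49828526 0.20413764 0.015     ]
```

```bash
cat > prof.py <<'E'
from h import *
p=np.array([.4988,.2041]);t=.306;ex=np.array([np.cos(t),np.sin(t)]);ey=np.array([-ex[1],ex[0]])
img=np.mean([eyes.snapshot('top').astype(float) for _ in range(4)],0).astype(np.float32)
img0=cv2.imread('pics/top0.png').astype(np.float32)
def prof(im,S,A,z,fy):
    out=[]
    for s in S:
        q=np.array([proj('top',[*(p+(ex*a+ey*s if fy else ey*a+ex*s)),z]) for a in A],np.float32)
        out.append(cv2.remap(im,q[:,:1],q[:,1:],cv2.INTER_CUBIC).mean((0,1)))
    return np.array(out)
S=np.arange(-.054,.055,.002)
a=prof(img,S,np.arange(-.014,.015,.002),.055,1);b=prof(img0,S,np.arange(-.014,.015,.002),.055,1)
print("across: mm now(B,R) before(B,R)")
for s,x,y in zip(S,a,b): print(int(round(s*1e3)),x[[0,2]].round(),y[[0,2]].round())
a=prof(img,S,np.arange(-.008,.009,.002),.055,0);b=prof(img0,S,np.arange(-.008,.009,.002),.055,0)
print("along")
for s,x,y in zip(S,a,b): print(int(round(s*1e3)),x[[0,2]].round(),y[[0,2]].round())
E
python3 prof.py
```

```text
across: mm now(B,R) before(B,R)
-54 [68. 85.] [67. 83.]
-52 [61. 83.] [59. 81.]
-50 [68. 99.] [66. 97.]
-48 [55. 84.] [54. 81.]
-46 [31. 50.] [31. 49.]
-44 [21. 36.] [21. 34.]
-42 [24. 40.] [23. 38.]
-40 [32. 51.] [31. 50.]
-38 [41. 64.] [40. 62.]
-36 [50. 77.] [49. 75.]
-34 [60. 91.] [58. 88.]
-32 [ 69. 104.] [ 67. 102.]
-30 [ 75. 112.] [ 73. 109.]
-28 [ 67. 101.] [65. 99.]
-26 [47. 73.] [55. 86.]
-24 [35. 59.] [63. 97.]
-22 [53. 88.] [ 75. 113.]
-20 [ 73. 122.] [ 77. 115.]
-18 [ 76. 128.] [ 76. 115.]
-16 [ 76. 128.] [ 76. 115.]
-14 [ 75. 128.] [ 77. 115.]
-12 [ 75. 128.] [ 77. 116.]
-10 [ 75. 128.] [ 77. 116.]
-8 [ 75. 128.] [ 75. 113.]
-6 [ 75. 128.] [ 74. 112.]
-4 [ 75. 128.] [ 75. 113.]
-2 [ 75. 127.] [ 78. 118.]
0 [ 75. 127.] [ 80. 120.]
2 [ 75. 127.] [ 79. 119.]
4 [ 75. 127.] [ 78. 117.]
6 [ 75. 127.] [ 77. 116.]
8 [ 75. 127.] [ 76. 114.]
10 [ 75. 127.] [ 75. 113.]
12 [ 75. 127.] [ 74. 112.]
14 [ 75. 127.] [ 73. 110.]
16 [ 75. 127.] [ 72. 108.]
18 [ 75. 128.] [65. 98.]
20 [ 69. 116.] [45. 70.]
22 [46. 80.] [26. 42.]
24 [30. 51.] [23. 39.]
26 [34. 55.] [33. 53.]
28 [48. 74.] [4
[... 1123 characters left out ...]
]
4 [ 76. 129.] [ 77. 115.]
6 [ 77. 130.] [ 77. 116.]
8 [ 76. 130.] [ 77. 116.]
10 [ 75. 128.] [ 77. 116.]
12 [ 74. 125.] [ 77. 116.]
14 [ 73. 123.] [ 77. 116.]
16 [ 72. 121.] [ 77. 116.]
18 [ 70. 118.] [ 77. 116.]
20 [ 69. 115.] [ 77. 116.]
22 [ 67. 113.] [ 77. 116.]
24 [ 66. 112.] [ 77. 116.]
26 [ 66. 112.] [ 77. 116.]
28 [ 66. 113.] [ 76. 115.]
30 [ 68. 114.] [ 76. 115.]
32 [ 70. 114.] [ 77. 115.]
34 [ 72. 113.] [ 77. 115.]
36 [ 75. 114.] [ 77. 115.]
38 [ 78. 117.] [ 77. 116.]
40 [ 79. 118.] [ 77. 116.]
42 [ 79. 119.] [ 77. 116.]
44 [ 79. 119.] [ 77. 116.]
46 [ 80. 119.] [ 77. 116.]
48 [ 80. 119.] [ 77. 116.]
50 [ 80. 119.] [ 77. 116.]
52 [ 80. 118.] [ 78. 115.]
54 [ 79. 112.] [ 77. 109.]
```

```bash
python3 -c "
from h import *
print(workorder.close_job())"
```

```text
the job is handed in; nothing more can be done
None
```

The job is handed in after about 23 s on the robot's clock. The offcut is flat on the bench and the rails hadn't moved when the key block came out. The block is on the cradle floor, centred to about 1 mm across and 1–2 mm along the channel as measured from the pictures. Nothing was dropped, and the bystander items were not touched.

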